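# Earth the washer controller and rock out its plug-in relay

### The job

On the opened washing-machine controller tray, take the red-handled earthing pin from its wooden stand, push it fully into the opening of the green earth terminal and leave it there. Then grip the blue relay by its upper part and rock it side to side, towards one orange clip and then the other, without pulling hard or touching the clips with the fingers, until both stiff clips have been pushed back and it is free. Lift it out and finish while still holding it, upright and still, just clear above its own socket: a finger's breadth or two above the clips, with the pin still fully in and the cup, bottle and screwdriver left alone.

Things in the scene. Friction and masses are not known exactly. Their poses are not given: they have to be found in the camera images.
- tray: fixed open aluminium controller tray, 190 x 250 mm (its x, y), walls 16 mm high, on the bench; origin at the centre of its underside, z up. The relay socket is at its +y half, the green earth terminal at its -y half, and between them, at x = +70 mm, a transformer 40 mm high. Other parts in it are under 20 mm high.
- socket (a point): centre of the relay socket's pocket floor, at tray (0, 55, 12) mm; axes as the tray's. Black pocket walls rise 14 mm above it, inside 18.4 mm wide (y) and 26.6 mm long (x).
- earth_hole (a point): centre of the mouth of the round opening in the top of the green earth terminal block (36 x 44 mm, 34 mm tall), at tray (0, -65, 40) mm; axes as the tray's. The opening is 9.5 mm across and 22 mm deep, with a 2 mm chamfer.
- pin: loose earthing pin, 85 mm long, 40 g: brass shaft 8 mm thick from its tip to 45 mm, then a 4 mm collar 24 mm across, then a red round handle 19 mm thick up to 85 mm. Origin at the tip, z along the pin towards the handle. It starts upright in the stand, tip 8 mm above the bench; fully in the earth terminal its tip is 22 mm below the mouth.
- stand: fixed wooden block 55 x 55 x 30 mm with a 9.5 mm hole, 22 mm deep, in its top in which the pin stands; origin at the centre of its underside
- relay: loose plug-in relay, about 110 g, 36 x 36 mm, 94 mm tall. Origin at the bottom of its foot, which rests on the pocket floor; axes as the tray's at the start. The foot is a round bar of radius 8 mm along x, axis 8 mm above the origin, in a pocket 1 mm wider all round: it rocks about that axis, top towards +y or -y. Pulled straight up it stops at the clips after about 3 mm.
- relay_grip (a point): centre of the relay's blue upper housing (36 x 36 mm, from 47 to 94 mm above the relay's origin), 74 mm above the origin: grip it about here. Axes as the relay's.
- clip_left_lip (a point): tip of the +y clip's lip, middle of its top edge, 43 mm above the pocket floor, 14.5 mm from the socket's centre when the clip is fully in; the lip is 4 mm thick. It sits in a notch in the relay's side, 4 mm deep, from 36 to 48 mm above the relay's origin.
- clip_right_lip (a point): the same for the -y clip
- clip_left (a joint): how far (m) the orange clip at the socket's +y side is pushed outward (tray +y): 0 fully in, 0.012 its stop, starts at up to 0.001. It slides stiffly (about 7 N) and stays where it is left. The relay leaning that way pushes it with its notch; 0.2 rad is plenty. The lip is out of the notch at 0.004, clear at 0.005.
- clip_right (a joint): the same for the orange clip at the socket's -y side; its value grows as it moves outward (-y of the tray)
- token_cup: blue cup, 72 mm across, 60 mm tall, loose bystander; origin at the centre of its underside
- detergent: white bottle with blue cap, 70 mm across, 190 mm tall, loose bystander; origin at the centre of its underside
- screwdriver: screwdriver lying on the bench, loose bystander; origin near its middle
Mind the look-alikes: they are no part of the job. There is more than one size of the relay; the one meant has the size given above.

How it is judged:
On the way, in this order (a step that is already met when the one before it is completed fails the run):
1. the earthing pin is fully in the earth terminal while the relay is still clipped (z of pin in the frame of earth_hole below -0.015 m and horizontal distance between pin and earth_hole below 0.004 m and angle between the z axis of pin and the z axis of earth_hole, either way round below 0.12 rad and not (value of joint clip_left above 0.004 m) and not (value of joint clip_right above 0.004 m)), for 0.2 s.
2. the relay, in the gripper, has been rocked far enough to push one clip back (value of joint any of clip_left, clip_right above 0.004 m and z of relay in the frame of socket below 0.008 m and contact force between the fingers and relay above 1 N), for 0.05 s.
3. it has been rocked the other way too, while still in its socket, and both clips are back (value of joint each of clip_left, clip_right above 0.004 m and z of relay in the frame of socket below 0.008 m and contact force between the fingers and relay above 1 N), for 0.05 s.
At the end, for the whole second after the job is handed in: Pin in the terminal: tip 15 mm deep or more, within 4 mm of the axis and 7 degrees. Both clips back over 4 mm. The gripper holds the relay still, within 11 degrees of upright, foot 48 to 100 mm above the pocket floor, within 30 mm of the socket centre, touching neither tray, clips nor pin (z of pin in the frame of earth_hole below -0.015 m and horizontal distance between pin and earth_hole below 0.004 m and angle between the z axis of pin and the z axis of earth_hole, either way round below 0.12 rad and value of joint each of clip_left, clip_right above 0.004 m and z of relay in the frame of socket between 0.048 and 0.1 m and horizontal distance between relay and socket below 0.03 m and angle between relay's own z axis and vertical below 0.2 rad and linear speed of relay below 0.03 m/s and contact force between the fingers and relay above 1 N and contact force between relay and tray below 0.3 N and contact force between relay and pin below 0.3 N); the arm keeps its last pose, push and grip.
It fails at once if the fingers push a clip (contact force between the fingers and clip_left above 2 N or contact force between the fingers and clip_right above 2 N).
It fails at once if the relay is pulled or pushed hard against a clip (over 40 N) (contact force between relay and clip_left above 40 N or contact force between relay and clip_right above 40 N).
It fails at once if the cup is pushed more than 30 mm away or tipped (distance of token_cup from where it was at the start of the episode above 0.03 m or angle between token_cup's own z axis and vertical above 0.5 rad).
It fails at once if the bottle is pushed more than 30 mm away or tipped (distance of detergent from where it was at the start of the episode above 0.03 m or angle between detergent's own z axis and vertical above 0.5 rad).
It fails at once if the screwdriver is pushed more than 30 mm away or tipped (distance of screwdriver from where it was at the start of the episode above 0.03 m).
It also fails if it takes over 51 s, if anything falls off the work surface, if the arm or the gripper's body presses on something with over 40 N, if the wrist force passes 120 N, or if a joint passes its speed limit or range.

### The arm

A 7-joint arm with a two-finger parallel gripper is mounted at the origin on the work surface. World frame = base frame: x ahead of the robot, y to its left, z up, the work surface at z = 0. Lengths are in m, angles in rad, forces in N, time in s.
With the tool pointing down it reaches from about 0.425 to 0.925 m from the base axis. Payload 6.8 kg.
Tool frame: the origin (TCP) lies on the centre line of the jaws, within the pads' length; the fingertips stand 14 mm ahead of it and the grasp point (between the pads) lies 5 mm behind it; z points along the fingers, y is the line along which they close (so a half turn about z gives the same grasp; the last joint's range is limited). The gripper opens to 85 mm and grips with 20 to 120 N. Pads are 22 mm wide; open, the fingers measure 114 mm over their backs; the gripper's body (76 mm by 85 mm) begins 54 mm behind the grasp point. The pads swing forward as they close: fully open they stand 13 mm farther back than shut.
Start: joints at [1.231, 0.477, 0.022, 1.555, -0.011, 1.109, -0.083], TCP at [0.155, -0.657, 0.245] pointing down, gripper open.
Joint ranges: [-2.96, 2.96], [-0.34, 2.1], [-1.41, 1.46], [0.24, 2.44], [-1.37, 4.51], [0.17, 1.92], [-2.96, 2.96]. Speed limits (rad/s): [2.39, 2.39, 3.14, 3.14, 3.14, 3.14, 3.14].

### API

Orientations are given as a unit quaternion [w, x, y, z].
In Python, from station import bot gives the robot as it stands. The module is installed in compiled form; this text tells all that it offers.
- The arm moves only by the tool drive_tool, never from a script. Its argument "commands" is a list of rows, each an object with "hand": the opening, from 0 (shut) to 1 (fully open); "translation": the shift along the world's x, y, z in mm, a list of three; "angular": the turn, a rotation vector about the world's x, y, z in rad, a list of three. In form: [{"hand": hand, "translation": [tx, ty, tz], "angular": [ax, ay, az]}, ...]. A call has 1 to 12 rows; each row is the pose to reach, as a shift and turn from the pose commanded when the call began; what a row does not reach only later rows make up. A row lasts 1/8 s, in which the tool goes at most 62.5 mm and 10.7 degrees, less where a joint would pass 70% of its speed; a pose out of reach is approached as far as the arm can. A call with a gripper value outside its range is refused whole. The fingers move at their own pace and stop on an object; "force" is the grip in N (left out, the last holds). Time passes only in rows, so rows that repeat a pose let the fingers close. It gives the time, the measured TCP pose, the force, the opening and the grip force at its end, in the units of the state.
- bot.get_obs(): the state, without advancing time (a new reading comes with each control period).
- bot.read_camera(name): name is "scene" or "top" or "wrist"; returns the picture (480x640x3 uint8, red, green, blue); there is no depth.
- bot.camera_model(name): a dict with "fx", "fy", "cx", "cy" (pixels), "k1" (the pictures are not rectified: a ray, as slopes to the right and down, at radius r is drawn at 1 + k1 r^2 times it, then the intrinsics apply), "view" (4x4, takes a point from world to camera coordinates). Camera axes: x right, y up, looking along -z (the intrinsics and any distortion apply to the point x, -y, -z); pixel columns grow to the right and rows downward; lengths in m; the calibration is good to about 2 mm. A picture is of the moment at which its call begins: read the wrist's pose just before it. camera_model takes no time and is no camera call; for the wrist camera it gives the pose at the moment of the call.
- bot.hand_in(): hands the job in; it is judged then, once.
Trained networks look in the newest picture that a camera, given by its name, has taken for a name from the list of things; names that differ only in an ending like _2 or _b are one class to them, and where a whole thing is asked for, a point or a joint stands for the part that bears it (a point fixed in the world has none). Each returns a list of dicts, best first, with "score" (0 to 1); they miss things now and then, are a little off and sometimes report something else, mostly with a low value. They report only what shows in the picture. A call takes as long as a camera call. They do not tell look-alikes from the thing itself.
- bot.find_in(camera, query): "position" ([column, row] in pixels, amid what is visible of it).
- bot.outline_of(camera, query): "pixels" (480x640 bool, what is visible of it) and "position" ([column, row] in pixels, amid what is visible of it).
The state is a dict: "t": time; "q": joint angles; "joint_vel": joint speeds; "joint_torque": joint torques, N m; "eef_pos": TCP position; "tool_rot": TCP orientation; "contact_force": force on the tool from outside, world axes, zero at the start; "torque": the same for the moment, N m; "gripper_width": opening from 0.0 (shut) to 1.0 (fully open); "grasp_force": force on a finger pad.
Only numpy, scipy, OpenCV 4.12 (cv2) and the standard library are available. Lean on these libraries where they do the work, as an engineer would, in place of code of your own. Each camera call takes 0.05 s, during which the arm holds its last target. There are 200 camera calls.

## Working session

There is one attempt and no reset: what is moved stays moved. The work goes in short steps, Python scripts to look and compute and a tool call to move; the robot and the scene stay as the last step left them, time stands still between calls to the robot, and variables do not carry over. Pictures are saved under pics/ and viewed, at most 10 in all, crops included, and the job is handed in when it is done.

Besides the shell and the picture viewer there is one more tool, called after "Call:" as name(argument=value, ...) on one line, values as JSON. drive_tool: Moves the arm, as the interface text tells. Its arguments: {"type":"object","properties":{"commands":{"type":"array","items":{"type":"object","properties":{"hand":{"type":"number"},"translation":{"type":"array","items":{"type":"number"}},"angular":{"type":"array","items":{"type":"number"}}}}},"force":{"type":"number"}},"required":["commands"]}

```bash
mkdir -p pics
cat > h.py <<'E'
import numpy as np, cv2
from station import bot
def snap(n,f):
    im=bot.read_camera(n); cv2.imwrite('pics/'+f,im[:,:,::-1]); return im
def proj(m,P):
    P=np.atleast_2d(P); V=m['view']; c=P@np.array(V)[:3,:3].T+np.array(V)[:3,3]
    s=np.c_[c[:,0]/-c[:,2],-c[:,1]/-c[:,2]]; r2=(s**2).sum(1,keepdims=True); s=s*(1+m['k1']*r2)
    return s*[m['fx'],m['fy']]+[m['cx'],m['cy']]
def ray(m,px):
    d=(np.array(px,float)-[m['cx'],m['cy']])/[m['fx'],m['fy']]; s=d.copy()
    for _ in range(20): s=d/(1+m['k1']*(s@s))
    V=np.array(m['view']);R=V[:3,:3];o=-R.T@V[:3,3]
    return o,R.T@np.array([s[0],-s[1],-1])
def onz(m,px,z):
    o,d=ray(m,px); return o+d*(z-o[2])/d[2]
E
python3 - <<'E'
from h import *
o=bot.get_obs(); print(o['t'],o['eef_pos'],o['tool_rot'],o['contact_force'])
ims=[]
for n in['scene','top']:
    ims.append(snap(n,n+'0.png')); m=bot.camera_model(n); print(n,m['fx'],m['k1'],np.round(np.array(m['view']),3).tolist())
    for q in['tray','pin','stand','relay','clip_left_lip','clip_right_lip','earth_hole','socket','token_cup','detergent','screwdriver']:
        try: print(q,[(np.round(d['position']).tolist(),round(d['score'],2),np.round(onz(m,d['position'],0.03)[:2],3).tolist()) for d in bot.find_in(n,q)])
        except Exception as e: print(q,e)
E
```

```text
0.0 [ 0.15491166 -0.65642997  0.24432496] [-8.81516562e-04  9.93290689e-01  1.15640812e-01 -1.77912836e-04] [-0.76837049  0.12362842  0.44589833]
scene 609.8597537338962 -0.09247596120775677 [[0.551, 0.834, 0.017, -0.311], [-0.517, 0.325, 0.792, 0.231], [0.655, -0.445, 0.61, -1.592], [0.0, 0.0, 0.0, 1.0]]
tray []
pin [([211.0, 250.0], 0.75, [0.421, -0.201])]
stand [([219.0, 272.0], 0.65, [0.491, -0.215])]
relay [([412.0, 213.0], 0.83, [0.536, 0.22]), ([423.0, 174.0], 0.77, [0.426, 0.343])]
clip_left_lip []
clip_right_lip [([400.0, 227.0], 0.61, [0.562, 0.166])]
earth_hole [([380.0, 245.0], 0.65, [0.589, 0.094])]
socket [([380.0, 249.0], 0.79, [0.598, 0.085])]
token_cup [([248.0, 317.0], 0.74, [0.628, -0.223])]
detergent [([486.0, 180.0], 0.71, [0.523, 0.458])]
screwdriver [([135.0, 314.0], 0.84, [0.515, -0.389])]
top 541.7592055977609 -0.11381197931900645 [[-0.009, -1.0, -0.015, 0.027], [0.982, -0.012, 0.186, -0.556], [-0.186, -0.013, 0.982, -1.3], [0.0, 0.0, 0.0, 1.0]]
tray [([285.0, 237.0], 0.9, [0.552, 0.11])]
pin [([413.0, 267.0], 0.52, [0.471, -0.211])]
stand [([411.0, 266.0], 0.84, [0.473, -0.206])]
relay [([256.0, 222.0], 0.69, [0.591, 0.185]), ([198.0, 280.0], 0.53, [0.444, 0.331])]
clip_left_lip [([418.0, 200.0], 0.73, [0.645, -0.23])]
clip_right_lip [([267.0, 229.0], 0.37, [0.572, 0.158])]
earth_hole [([281.0, 234.0], 0.9, [0.559, 0.122]), ([256.0, 222.0], 0.3, [0.593, 0.185])]
socket [([286.0, 236.0], 0.78, [0.554, 0.11])]
token_cup [([417.0, 201.0], 0.89, [0.642, -0.228]), ([168.0, 227.0], 0.74, [0.581, 0.415]), ([269.0, 230.0], 0.44, [0.571, 0.153])]
detergent [([169.0, 225.0], 0.75, [0.587, 0.413])]
screwdriver [([283.0, 234.0], 0.72, [0.559, 0.116]), ([480.0, 260.0], 0.65, [0.486, -0.382])]
```

Run:
```python
import cv2
t=cv2.imread('pics/top0.png')[150:330,130:450]; cv2.imwrite('pics/t1.png',cv2.resize(t,(800,450),interpolation=3))
t=cv2.imread('pics/scene0.png')[130:370,170:490]; cv2.imwrite('pics/s1.png',cv2.resize(t,(800,600),interpolation=3))
```

```text
(no output)
```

View pics/t1.png

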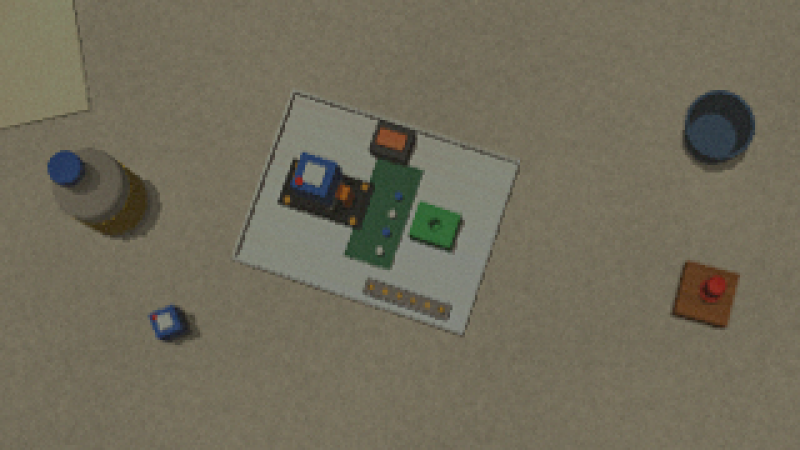

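View pics/s1.png

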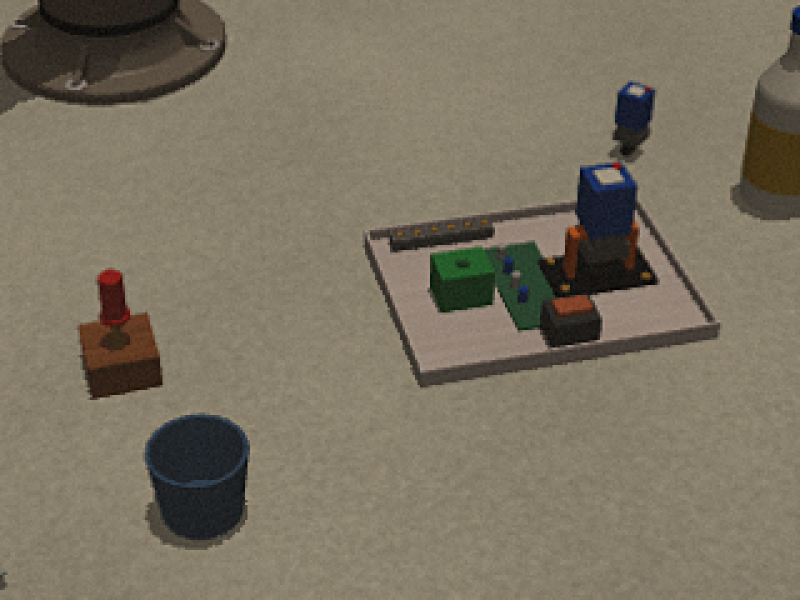

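The relay meant is the tall one in the tray (top px 256,222; scene 412,213). It is the only one standing between orange clips. The small one on the bench (top px 198,280) is a look-alike. The pin stands at top px ~(415,264) and the earth hole is at ~(304,240). I'll fit the tray pose next.

```bash
cat > fit.py <<'E'
from h import *
from scipy.optimize import least_squares
T=bot.camera_model('top');S=bot.camera_model('scene')
tc=np.array([[294,93],[519,161],[464,333],[236,260],[436,224]])/2.5+[130,150]
sc=np.array([[718,324],[422,375],[365,235],[463,263]])/2.5+[170,130]
w=[[95,125,16],[95,-125,16],[-95,-125,16],[-95,125,16],[0,-65,40]]
P=np.array(w)/1000
def tw(p,P):
    c,s=np.cos(p[2]),np.sin(p[2]); return P@np.array([[c,s,0],[-s,c,0],[0,0,1]])+[p[0],p[1],0]
def res(p):
    Q=tw(p,P); return np.r_[(proj(T,Q)-tc).ravel(),(proj(S,Q[[0,1,2,4]])-sc).ravel()]
r=least_squares(res,[.55,.11,-.28],loss='soft_l1')
E
python3 - <<'E'
from fit import *
print(r.x,np.round(res(r.x).reshape(-1,2),1).tolist())
p=r.x
print('hole',tw(p,np.array([[0,-.065,.04],[0,.055,.012]])), 'tray y yaw',np.degrees(p[2]))
# pin: stand + handle in both views
for n,m in(('top',T),('scene',S)):
    bot.read_camera(n)
    for q in['pin','stand']:
        for d in bot.outline_of(n,q)[:1]:
            ys,xs=np.nonzero(d['pixels']); print(n,q,xs.min(),xs.max(),ys.min(),ys.max(),xs.mean(),ys.mean())
    print(proj(m,[[.47,-.21,.093],[.47,-.21,.03],[.47,-.21,.057]]))
def rp(v):
    Q=np.array([[v[0],v[1],.093]]*2); 
    return np.r_[(proj(T,Q[:1])-(np.array([716,281])/2.5+[130,150])).ravel(),(proj(S,Q[:1])-(np.array([110,275])/2.5+[170,130])).ravel()]
q=least_squares(rp,[.47,-.21]); print('pin',q.x,q.fun)
W=bot.camera_model('wrist'); o=bot.get_obs()
print(W['fx'],W['fy'],W['cx'],W['cy'],W['k1'])
from scipy.spatial.transform import Rotation as R
Rt=R.from_quat(np.roll(o['tool_rot'],-1)).as_matrix(); print('tool',Rt.round(3).tolist())
V=np.array(W['view']); c=-V[:3,:3].T@V[:3,3]; print('cam in tool',Rt.T@(c-o['eef_pos']),(V[:3,:3]@Rt).round(3).tolist())
E
```

```text
[ 0.56441675  0.12320587 -0.31606874] [[-0.4, -1.8], [0.7, -1.3], [0.4, 0.0], [-1.3, -0.3], [0.1, -0.4], [0.9, -1.1], [-0.4, -0.9], [-1.4, -2.0], [-0.7, -0.1]]
hole [[0.54421264 0.06142567 0.04      ]
 [0.58151253 0.17548143 0.012     ]] tray y yaw -18.10940477678992
top stand 399 424 254 280 410.9340659340659 268.04615384615386
[[416.83866822 264.44301055]
 [412.83690325 267.69622516]
 [414.50675299 266.33900999]]
scene pin 209 220 238 266 214.3405172413793 250.17672413793105
scene stand 201 234 255 288 217.97122302158274 272.1235011990408
[[213.44648331 239.356627  ]
 [216.87390725 265.106403  ]
 [215.42803467 254.28147298]]
pin [ 0.4738145  -0.20982147] [0.30150623 0.46573656 0.38981314 0.39220401]
361.4420576203102 361.4420576203102 317.5233410533587 238.9803086465843 0.006097655265267877
tool [[0.973, 0.23, 0.0], [0.23, -0.973, -0.0], [-0.0, 0.0, -1.0]]
cam in tool [ 0.07758555 -0.00094774 -0.12921486] [[0.0, 1.0, 0.0], [0.953, -0.0, 0.304], [0.304, -0.0, -0.953]]
```

Call:
drive_tool(commands=[{"hand": 1,"translation": [30,45,0],"angular": [0,0,0.1]},{"hand": 1,"translation": [60,90,0],"angular": [0,0,0.2]},{"hand": 1,"translation": [90,135,0],"angular": [0,0,0.3]},{"hand": 1,"translation": [125,180,0],"angular": [0,0,0.4]},{"hand": 1,"translation": [160,225,0],"angular": [0,0,0.5]},{"hand": 1,"translation": [195,270,0],"angular": [0,0,0.6]},{"hand": 1,"translation": [225,315,-10],"angular": [0,0,0.7]},{"hand": 1,"translation": [255,360,-20],"angular": [0,0,0.8]},{"hand": 1,"translation": [290,405,-35],"angular": [0,0,0.9]},{"hand": 1,"translation": [318,446,-45],"angular": [0,0,1.023]},{"hand": 1,"translation": [318,446,-45],"angular": [0,0,1.023]},{"hand": 1,"translation": [318,446,-45],"angular": [0,0,1.023]}], force=40)

```text
t: 3.0
eef_pos: [0.4728, -0.2116, 0.2003]
tool_rot: [0.0, 0.81, 0.587, -0.0]
contact_force: [-0.1, 0.2, -0.9]
gripper_width: 1.001
grasp_force: 0.0
```

```bash
cat > w.py <<'E'
from h import *
import sys
from scipy.spatial.transform import Rotation as R
o=bot.get_obs();W=bot.camera_model('wrist'); snap('wrist',sys.argv[1])
print(o['t'],o['eef_pos'].round(4) ,np.degrees(R.from_quat(np.roll(o['tool_rot'],-1)).as_euler('zyx')).round(2),np.round(o['contact_force'],2))
for q,z in [a.split(':') for a in sys.argv[2:]]:
    for d in bot.outline_of('wrist',q)[:2]:
        ys,xs=np.nonzero(d['pixels']); print(q,d['score'],d['position'],xs.min(),xs.max(),ys.min(),ys.max(),onz(W,d['position'],float(z)))
np.save('W.npy',W,allow_pickle=True)
E
python3 w.py w1.png pin:.093 stand:.03
```

```text
3.0 [ 0.4728 -0.2116  0.2003] [-7.1830e+01 -2.0000e-02  1.7998e+02] [-0.07  0.17 -0.91]
pin 0.62 [313.0, 231.5] 299 329 210 251 [ 0.4718985  -0.20248319  0.093     ]
stand 0.65 [316.0, 203.1] 279 347 178 248 [ 0.47551876 -0.19703558  0.03      ]
```

View pics/w1.png

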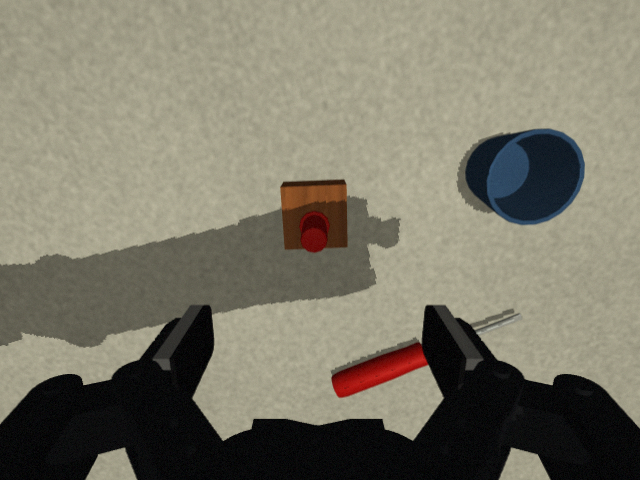

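Wrist view: pin handle top face at about (314,240). The stand's top corners are at about (281,187), (346,184), (347,247) and (285,249).

Run:
```python
from h import *
W=np.load('W.npy',allow_pickle=True).item()
print(onz(W,[314,240.5],.093))
c=[onz(W,p,.03) for p in([281,187],[346,185],[347,247],[285,249])]; print(np.mean(c,0),[np.linalg.norm(c[i]-c[i-1]).round(4) for i in range(4)])
im=bot.read_camera('wrist') ; hs=cv2.cvtColor(im[200:260,290:340],cv2.COLOR_RGB2HSV)
print(im[225:254:2,314].tolist())
```

```text
[ 0.4705189  -0.20882288  0.093     ]
[ 0.47050594 -0.20886312  0.03      ] [np.float64(0.0546), np.float64(0.054), np.float64(0.0544), np.float64(0.0544)]
[[73, 9, 10], [106, 10, 10], [107, 15, 12], [106, 14, 11], [106, 16, 13], [109, 21, 16], [106, 19, 14], [104, 15, 13], [98, 4, 3], [100, 10, 6], [98, 10, 7], [99, 9, 6], [95, 1, 2], [96, 77, 65], [97, 95, 84]]
```

Call:
drive_tool(commands=[{"hand": 1,"translation": [-2,3,-40],"angular": [0,0,0]},{"hand": 1,"translation": [-2,3,-80],"angular": [0,0,0]},{"hand": 1,"translation": [-2,3,-110],"angular": [0,0,0]},{"hand": 1,"translation": [-2,3,-122],"angular": [0,0,0]},{"hand": 1,"translation": [-2,3,-122],"angular": [0,0,0]},{"hand": 0,"translation": [-2,3,-122],"angular": [0,0,0]},{"hand": 0,"translation": [-2,3,-122],"angular": [0,0,0]},{"hand": 0,"translation": [-2,3,-122],"angular": [0,0,0]},{"hand": 0,"translation": [-2,3,-122],"angular": [0,0,0]},{"hand": 0,"translation": [-2,3,-122],"angular": [0,0,0]},{"hand": 0,"translation": [-2,3,-122],"angular": [0,0,0]}], force=40)

```text
t: 4.58
eef_pos: [0.4714, -0.2081, 0.0787]
tool_rot: [0.0, 0.81, 0.587, 0.0]
contact_force: [-1.4, -0.1, 7.3]
gripper_width: 0.209
grasp_force: 39.1
```

Call:
drive_tool(commands=[{"hand": 0,"translation": [0,0,20],"angular": [0,0,0]},{"hand": 0,"translation": [0,0,50],"angular": [0,0,0]},{"hand": 0,"translation": [0,0,90],"angular": [0,0,0]},{"hand": 0,"translation": [15,55,90],"angular": [0,0,0]},{"hand": 0,"translation": [30,110,90],"angular": [0,0,0]},{"hand": 0,"translation": [45,165,90],"angular": [0,0,0]},{"hand": 0,"translation": [60,220,80],"angular": [0,0,0]},{"hand": 0,"translation": [70,258,65],"angular": [0,0,0]},{"hand": 0,"translation": [73,270,62],"angular": [0,0,0]},{"hand": 0,"translation": [73,270,62],"angular": [0,0,0]},{"hand": 0,"translation": [73,270,62],"angular": [0,0,0]}])

```text
t: 5.95
eef_pos: [0.544, 0.06, 0.1405]
tool_rot: [0.0, 0.81, 0.586, -0.0]
contact_force: [-0.2, -0.3, -0.5]
gripper_width: 0.205
grasp_force: 39.4
```

```bash
python3 w.py w2.png pin:.04 earth_hole:.04
python3 -c "
import cv2;i=cv2.imread('pics/w2.png');cv2.imwrite('pics/w2c.png',cv2.resize(i[60:360,160:480],(800,750))[:600])"
```

```text
5.95 [0.544  0.06   0.1405] [-71.76  -0.   179.93] [-0.18 -0.27 -0.48]
pin 0.61 [316.4, 322.9] 294 342 258 369 [0.5245295  0.00504101 0.04      ]
earth_hole 0.72 [310.9, 36.9] 266 358 0 75 [0.57905535 0.18001045 0.04      ]
earth_hole 0.61 [313.7, 150.3] 158 471 0 305 [0.56088637 0.12042644 0.04      ]
```

View pics/w2c.png

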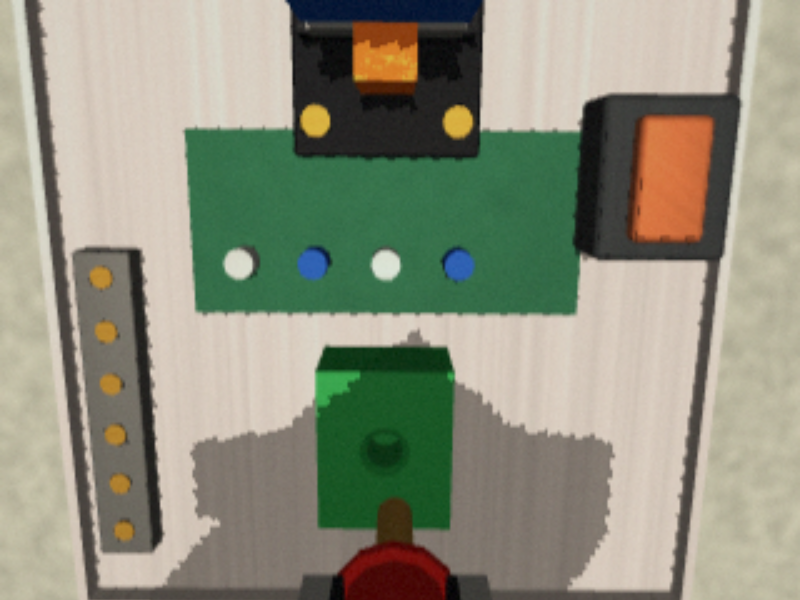

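Run:
```python
from h import *
W=np.load('W.npy',allow_pickle=True).item()
im=cv2.imread('pics/w2.png'); g=im[210:275,290:345,1].astype(float)
print('hole',onz(W,[313.6,240.4],.04))
c=[onz(W,p,.04) for p in [(160+.4*a,60+.4*b) for a,b in((316,372),(453,370),(449,528),(319,528))]]
print('block',np.mean(c,0),[np.linalg.norm(c[i]-c[i-1]).round(4) for i in range(4)])
for z in(.068,.070,.072): print(z,'tip edge',onz(W,[318,60+.4*498],z))
print(proj(W,[[.5438,.0602,.0705]]))
a=c[2]-c[1];print(np.degrees(np.arctan2(a[0],-a[1])), np.degrees(np.arctan2((c[3]-c[0])[0],-(c[3]-c[0])[1])))
```

```text
hole [0.54233535 0.06490605 0.04      ]
block [0.54233352 0.06470561 0.04      ] [np.float64(0.0438), np.float64(0.0356), np.float64(0.0443), np.float64(0.0357)]
0.068 tip edge [0.54425756 0.06141889 0.068     ]
0.07 tip edge [0.54449489 0.0621457  0.07      ]
0.072 tip edge [0.54473222 0.06287251 0.072     ]
[[317.91206346 262.77470715]]
-18.502667120838886 -18.649188676886816
```

Call:
drive_tool(commands=[{"hand": 0,"translation": [-1,5.8,0],"angular": [0,0,0]},{"hand": 0,"translation": [-1,5.8,-12],"angular": [0,0,0]},{"hand": 0,"translation": [-1,5.8,-24],"angular": [0,0,0]},{"hand": 0,"translation": [-1,5.8,-30],"angular": [0,0,0]},{"hand": 0,"translation": [-1,5.8,-34],"angular": [0,0,0]},{"hand": 0,"translation": [-1,5.8,-38],"angular": [0,0,0]}])

```text
t: 6.85
eef_pos: [0.5432, 0.0668, 0.102]
tool_rot: [0.0, 0.81, 0.587, -0.0]
contact_force: [-0.1, -2.8, 0.8]
gripper_width: 0.207
grasp_force: 39.6
```

Call:
drive_tool(commands=[{"hand": 0,"translation": [0,-0.8,-4],"angular": [0,0,0]},{"hand": 0,"translation": [0,-0.8,-8],"angular": [0,0,0]},{"hand": 0,"translation": [0,-0.8,-12],"angular": [0,0,0]},{"hand": 0,"translation": [0,-0.8,-14],"angular": [0,0,0]},{"hand": 0,"translation": [0,-0.8,-15],"angular": [0,0,0]},{"hand": 0,"translation": [0,-0.8,-15],"angular": [0,0,0]}])

```text
t: 7.6
eef_pos: [0.5435, 0.0669, 0.0885]
tool_rot: [0.001, 0.81, 0.587, 0.0]
contact_force: [-2.9, -4.9, 13.3]
gripper_width: 0.208
grasp_force: 41.2
```

Call:
drive_tool(commands=[{"hand": 1,"translation": [0,-0.8,-14],"angular": [0,0,0]},{"hand": 1,"translation": [0,-0.8,-14],"angular": [0,0,0]},{"hand": 1,"translation": [0,-0.8,-14],"angular": [0,0,0]},{"hand": 1,"translation": [0,-0.8,-14],"angular": [0,0,0]},{"hand": 1,"translation": [0,-0.8,20],"angular": [0,0,0]},{"hand": 1,"translation": [0,-0.8,60],"angular": [0,0,0]},{"hand": 1,"translation": [0,-0.8,100],"angular": [0,0,0]},{"hand": 1,"translation": [18,55,100],"angular": [0,0,0]},{"hand": 1,"translation": [37,112,100],"angular": [0,0,0]},{"hand": 1,"translation": [37,112,100],"angular": [0,0,0]},{"hand": 1,"translation": [37,112,100],"angular": [0,0,0]}])

```text
t: 8.98
eef_pos: [0.5798, 0.1787, 0.187]
tool_rot: [0.0, 0.809, 0.587, -0.0]
contact_force: [0.4, -1.2, -0.3]
gripper_width: 0.999
grasp_force: 0.0
```

```bash
python3 w.py w3.png relay:.106 clip_left_lip:.055 clip_right_lip:.055
python3 -c "
import cv2;i=cv2.imread('pics/w3.png');cv2.imwrite('pics/w3c.png',cv2.resize(i[100:340,160:480],(800,600)))"
```

```text
8.975 [0.5798 0.1787 0.187 ] [-7.1920e+01 -4.0000e-02  1.7996e+02] [ 0.37 -1.18 -0.35]
relay 0.9 [318.0, 248.0] 291 349 203 283 [0.5812389  0.18404238 0.106     ]
relay 0.65 [59.8, 89.0] 10 110 55 117 [0.47729666 0.31301389 0.106     ]
clip_left_lip 0.78 [318.1, 197.1] 311 329 184 210 [0.58803471 0.20465105 0.055     ]
```

View pics/w3c.png

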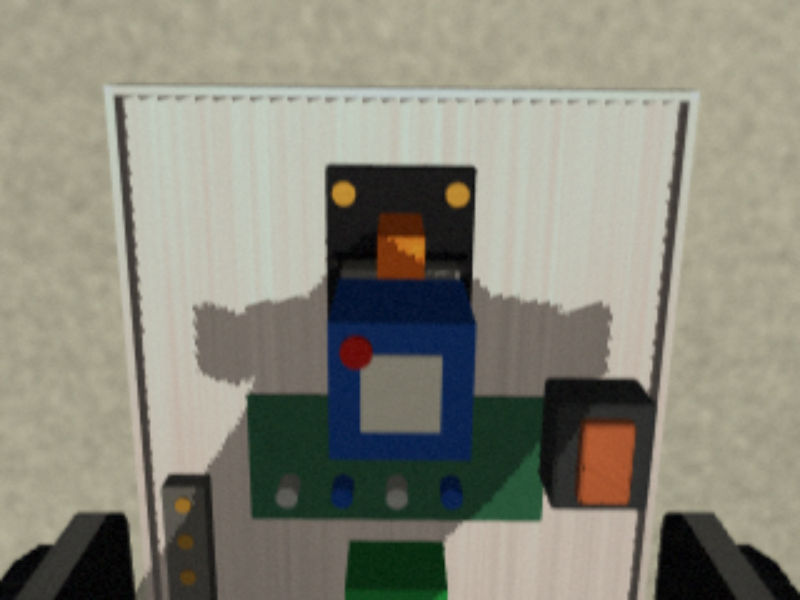

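The crop shows the relay in its socket, between the clips. Its top face corners are at crop (329,322), (475,322), (471,460) and (329,458). I'll check whether that face measures 36 mm.

Run:
```python
from h import *
W=np.load('W.npy',allow_pickle=True).item()
c=[onz(W,(160+.4*a,100+.4*b),.106) for a,b in((329,322),(475,322),(471,460),(329,458))]
print('relay top',np.mean(c,0),[np.linalg.norm(c[i]-c[i-1]).round(4) for i in range(4)])
for a in(c[1]-c[0],c[2]-c[3]): print(np.degrees(np.arctan2(a[1],a[0])))
# tray +y corners at z .016
d=[onz(W,(160+.4*a,100+.4*b),.016) for a,b in((107,88),(698,92))]; a=d[1]-d[0]; print('tray edge yaw',np.degrees(np.arctan2(a[1],a[0])),np.linalg.norm(a),np.mean(d,0))
```

```text
relay top [0.58084703 0.17804774 0.106     ] [np.float64(0.036), np.float64(0.0353), np.float64(0.0365), np.float64(0.0361)]
-18.043310517810674
-18.913033090236933
tray edge yaw -18.434198579387832 0.18871387632418737 [0.60317994 0.24356162 0.016     ]
```

Call:
drive_tool(commands=[{"hand": 1,"translation": [1,0,-40],"angular": [0,0,0]},{"hand": 1,"translation": [1,0,-80],"angular": [0,0,0]},{"hand": 1,"translation": [1,0,-98],"angular": [0,0,0]},{"hand": 1,"translation": [1,0,-106],"angular": [0,0,0]},{"hand": 1,"translation": [1,0,-106],"angular": [0,0,0]},{"hand": 0,"translation": [1,0,-106],"angular": [0,0,0]},{"hand": 0,"translation": [1,0,-106],"angular": [0,0,0]},{"hand": 0,"translation": [1,0,-106],"angular": [0,0,0]},{"hand": 0,"translation": [1,0,-106],"angular": [0,0,0]},{"hand": 0,"translation": [1,0,-106],"angular": [0,0,0]}], force=60)

```text
t: 10.42
eef_pos: [0.5816, 0.1793, 0.0821]
tool_rot: [0.0, 0.81, 0.587, 0.001]
contact_force: [-0.7, -0.8, 5.9]
gripper_width: 0.419
grasp_force: 59.9
```

Call:
drive_tool(commands=[{"hand": 0,"translation": [0.5,1.5,0.3],"angular": [-0.024,0.008,0]},{"hand": 0,"translation": [1,2.9,0.3],"angular": [-0.047,0.016,0]},{"hand": 0,"translation": [1.5,4.4,0.2],"angular": [-0.071,0.024,0]},{"hand": 0,"translation": [2,5.9,0],"angular": [-0.095,0.032,0]},{"hand": 0,"translation": [2.4,7.4,-0.2],"angular": [-0.119,0.04,0]},{"hand": 0,"translation": [2.9,8.8,-0.4],"angular": [-0.142,0.047,0]}])

```text
t: 11.18
eef_pos: [0.5841, 0.1869, 0.0813]
tool_rot: [0.045, 0.807, 0.585, -0.062]
contact_force: [-0.4, -3.5, 6.8]
gripper_width: 0.415
grasp_force: 60.2
```

Call:
drive_tool(commands=[{"hand": 0,"translation": [0.5,1.5,-0.2],"angular": [-0.024,0.008,0]},{"hand": 0,"translation": [1,2.9,-0.5],"angular": [-0.047,0.016,0]},{"hand": 0,"translation": [1.2,3.5,-0.7],"angular": [-0.057,0.019,0]},{"hand": 0,"translation": [1.2,3.5,-0.7],"angular": [-0.057,0.019,0]}])

```text
t: 11.68
eef_pos: [0.5853, 0.1904, 0.0807]
tool_rot: [0.062, 0.805, 0.584, -0.086]
contact_force: [-1.7, -3.5, 8.1]
gripper_width: 0.41
grasp_force: 60.4
```

```bash
python3 w.py w4.png clip_left_lip:.055
python3 - <<'E'
from h import *
for n in('top','scene'):
    snap(n,n+'4.png'); m=bot.camera_model(n)
    for q in('clip_left_lip','clip_right_lip'):
        for d in bot.find_in(n,q): print(n,q,d['score'],d['position'],onz(m,d['position'],.055))
a=cv2.imread('pics/w4.png')[80:300,200:440];b=cv2.imread('pics/scene4.png')[180:260,370:460]
cv2.imwrite('pics/c4.png',np.hstack([cv2.resize(a,(400,366)),cv2.resize(b,(400,366))]))
E
```

```text
11.675 [0.5853 0.1904 0.0807] [-72.26  -3.79 168.38] [-1.7  -3.46  8.14]
clip_left_lip 0.98 [315.1, 237.1] 302 333 206 265 [0.5921663  0.21642947 0.055     ]
scene clip_left_lip 0.41 [424.1, 229.8] [0.62052312 0.17924084 0.055     ]
```

View pics/c4.png

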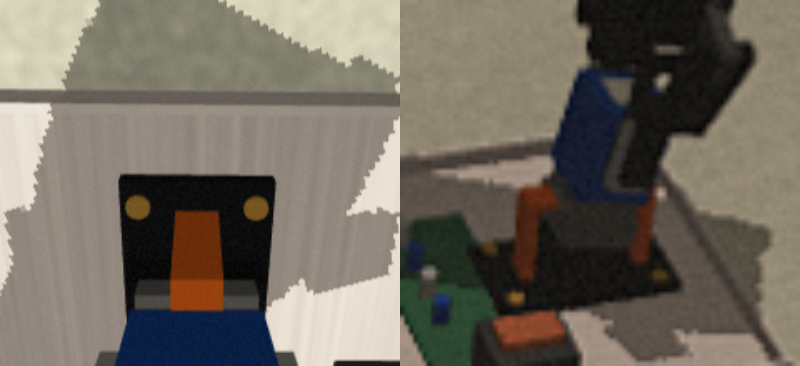

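Run:
```python
from h import *
from scipy.spatial.transform import Rotation as R
W4=np.load('W.npy',allow_pickle=True).item()
V4=np.array(W4['view'])
# rebuild W3 from tool pose: use fixed cam-in-tool
o=bot.get_obs(); W=bot.camera_model('wrist')
def T(p,q):
    M=np.eye(4);M[:3,:3]=R.from_quat(np.roll(q,-1)).as_matrix();M[:3,3]=p;return M
E=np.array(W['view'])@T(o['eef_pos'],o['tool_rot'])
W3=dict(W4); W3['view']=E@np.linalg.inv(T([.5798,.1787,.187],R.from_euler('zyx',[-71.92,-.04,179.96],degrees=True).as_quat()[[3,0,1,2]]))
ty=np.array([.316,.949,0]); s=np.array([.5805,.1785,.012])
for z in(.03,.05,.055): print(z,[(onz(w,p,z)-s)@ty for w,p in((W3,(320,185.2)),(W4,(318,206.8)))])
```

```text
0.03 [np.float64(0.03171269127705503), np.float64(0.042489900865739234)]
0.05 [np.float64(0.03496800973492521), np.float64(0.05172377454963587)]
0.055 [np.float64(0.03578183934939276), np.float64(0.054032242970609996)]
```

Run:
```python
import cv2
for f,r in(('w3',range(180,216,1)),('w4',range(200,272,1))):
    i=cv2.imread(f'pics/{f}.png'); print(f,[(y,int(i[y,313:324,2].mean()),int(i[y,313:324,1].mean())) for y in r])
```

```text
w3 [(180, 25, 25), (181, 27, 27), (182, 25, 24), (183, 25, 24), (184, 32, 26), (185, 59, 29), (186, 77, 31), (187, 78, 29), (188, 80, 31), (189, 79, 30), (190, 80, 31), (191, 79, 31), (192, 78, 31), (193, 77, 30), (194, 114, 53), (195, 158, 83), (196, 167, 90), (197, 156, 82), (198, 154, 80), (199, 149, 77), (200, 140, 68), (201, 128, 57), (202, 122, 53), (203, 121, 51), (204, 121, 51), (205, 121, 52), (206, 120, 50), (207, 121, 52), (208, 120, 51), (209, 119, 51), (210, 111, 47), (211, 73, 37), (212, 20, 24), (213, 5, 21), (214, 4, 20), (215, 7, 21)]
w4 [(200, 11, 11), (201, 12, 13), (202, 10, 12), (203, 12, 13), (204, 9, 10), (205, 10, 12), (206, 38, 21), (207, 85, 37), (208, 106, 44), (209, 107, 45), (210, 105, 44), (211, 105, 43), (212, 106, 44), (213, 106, 44), (214, 106, 43), (215, 105, 44), (216, 105, 44), (217, 105, 44), (218, 105, 44), (219, 105, 43), (220, 105, 43), (221, 105, 44), (222, 105, 43), (223, 105, 43), (224, 105, 44), (225, 106, 45), (226, 107, 45), (227, 105, 44), (228, 106, 44), (229, 106, 44), (230, 106, 44), (231, 106, 43), (232, 106, 44), (233, 107, 45), (234, 105, 44), (235, 106, 45), (236, 105, 44), (237, 106, 44), (238, 106, 44), (239, 105, 44), (240, 105, 44), (241, 106, 44), (242, 107, 45), (243, 106, 45), (244, 106, 43), (245, 106, 43), (246, 106, 44), (247, 112, 46), (248, 137, 58), (249, 151, 64), (250, 151, 64), (251, 151, 65), (252, 152, 65), (253, 152, 65), (254, 152, 65), (255, 152, 65), (256, 152, 64), (257, 151, 64), (258, 152, 65), (259, 151, 63), (260, 151, 63), (261, 151, 63), (262, 152, 64), (263, 151, 63), (264, 152, 64), (265, 152, 64), (266, 107, 51), (267, 25, 33), (268, 7, 29), (269, 11, 31), (270, 10, 30), (271, 8, 30)]
```

```bash
cat > clip.py <<'E'
from h import *
from scipy.spatial.transform import Rotation as R
W4=np.load('W.npy',allow_pickle=True).item()
o=bot.get_obs(); W=bot.camera_model('wrist')
def T(p,q):
    M=np.eye(4);M[:3,:3]=R.from_quat(np.roll(q,-1)).as_matrix();M[:3,3]=p;return M
E=np.array(W['view'])@T(o['eef_pos'],o['tool_rot'])
W3=dict(W4); W3['view']=E@np.linalg.inv(T([.5798,.1787,.187],R.from_euler('zyx',[-71.92,-.04,179.96],degrees=True).as_quat()[[3,0,1,2]]))
ty=np.array([.316,.949,0]); s=np.array([.5805,.1785,.012])
f=lambda w,y,z:((onz(w,(318,y),z)-s)@ty).round(4)
E
python3 -c "
from clip import *
for z in(.053,.055,.057): print(f(W3,194,z),f(W4,247.5,z))
print(f(W3,184.7,.02),f(W4,206.5,.02))
# relay left top/housing-bottom edge etc
"
```

```text
0.029 0.0332
0.0293 0.0344
0.0297 0.0357
0.0305 0.038
```

Call:
drive_tool(commands=[{"hand": 0,"translation": [-1,-2.9,1.0],"angular": [0.047,-0.016,0]},{"hand": 0,"translation": [-1.9,-5.8,1.5],"angular": [0.095,-0.032,0]},{"hand": 0,"translation": [-2.9,-8.7,1.8],"angular": [0.142,-0.047,0]},{"hand": 0,"translation": [-3.9,-11.7,1.9],"angular": [0.19,-0.063,0]},{"hand": 0,"translation": [-4.9,-14.6,1.8],"angular": [0.237,-0.079,0]},{"hand": 0,"translation": [-5.5,-16.4,1.7],"angular": [0.266,-0.088,0]},{"hand": 0,"translation": [-6,-18.1,1.5],"angular": [0.294,-0.098,0]},{"hand": 0,"translation": [-6.6,-19.9,1.3],"angular": [0.323,-0.107,0]},{"hand": 0,"translation": [-7.2,-21.6,1.1],"angular": [0.351,-0.117,0]},{"hand": 0,"translation": [-7.8,-23.4,0.7],"angular": [0.38,-0.126,0]},{"hand": 0,"translation": [-8.3,-24.8,0.4],"angular": [0.403,-0.134,0]},{"hand": 0,"translation": [-8.3,-24.8,0.4],"angular": [0.403,-0.134,0]}])

```text
t: 13.58
eef_pos: [0.5773, 0.1672, 0.0813]
tool_rot: [-0.063, 0.805, 0.583, 0.089]
contact_force: [1.3, 4.9, 7.1]
gripper_width: 0.414
grasp_force: 60.4
```

```bash
python3 w.py w5.png clip_left_lip:.055
python3 - <<'E'
from h import *
snap('scene','scene5.png');snap('top','top5.png')
a=cv2.imread('pics/w5.png')[120:340,200:440];b=cv2.imread('pics/scene5.png')[180:260,370:460]
cv2.imwrite('pics/c5.png',np.hstack([cv2.resize(a,(400,366)),cv2.resize(b,(400,366))]))
E
```

```text
13.575 [0.5773 0.1672 0.0813] [ -72.29    3.96 -168.14] [1.26 4.89 7.15]
clip_left_lip 0.71 [316.7, 223.8] 303 333 209 240 [0.58906219 0.2060421  0.055     ]
```

View pics/c5.png

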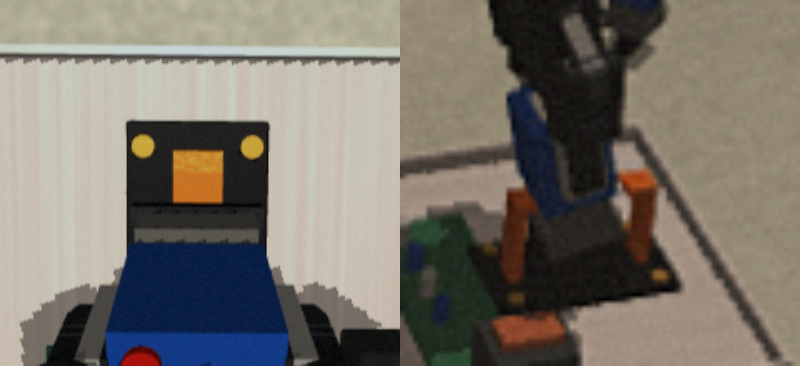

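```bash
python3 -c "
from clip import *
print(f(W4,242.6,.055),f(W4,209.5,.055))
S=bot.camera_model('scene')
# right clip outer/inner in scene crop5 (x 507 outer top, z .055); scale 400/90,366/80
for a,b in((507,190),(533,193)):
    p=onz(S,(370+(a-400)/4.444,180+b/4.575),.055)-s; print((p@ty).round(4),(p@np.array([.949,-.316,0])).round(4))
print(proj(S,[s+ty*(-.0145-d)+[0,0,.043] for d in(0,.004,.007)]), [370+133/4.444,180+193/4.575])
"
```

```text
0.02 0.0355
-0.0365 -0.0035
-0.0256 0.0015
[[404.72268504 221.0008138 ]
 [402.89741015 221.27255566]
 [401.526576   221.47664652]] [399.92799279927993, 222.18579234972677]
```

Call:
drive_tool(commands=[{"hand": 0,"translation": [1,3.1,0.7],"angular": [-0.05,0.017,0]},{"hand": 0,"translation": [2,6.2,1.1],"angular": [-0.1,0.034,0]},{"hand": 0,"translation": [3.1,9.3,1.3],"angular": [-0.15,0.05,0]},{"hand": 0,"translation": [4.2,12.5,1.5],"angular": [-0.204,0.068,0]},{"hand": 0,"translation": [4.2,12.5,2.5],"angular": [-0.204,0.068,0]},{"hand": 0,"translation": [4.2,12.5,3.5],"angular": [-0.204,0.068,0]}])

```text
t: 14.52
eef_pos: [0.5801, 0.1782, 0.083]
tool_rot: [-0.001, 0.81, 0.587, -0.001]
contact_force: [1.4, 4.5, -2.8]
gripper_width: 0.417
grasp_force: 60.0
```

Call:
drive_tool(commands=[{"hand": 0,"translation": [0.4,1.2,0],"angular": [0,0,0]},{"hand": 0,"translation": [0.4,1.2,1],"angular": [0,0,0]},{"hand": 0,"translation": [0.4,1.2,2],"angular": [0,0,0]},{"hand": 0,"translation": [0.4,1.2,3],"angular": [0,0,0]},{"hand": 0,"translation": [0.4,1.2,4],"angular": [0,0,0]}])

```text
t: 15.15
eef_pos: [0.5815, 0.1801, 0.0882]
tool_rot: [0.0, 0.81, 0.587, -0.0]
contact_force: [-0.5, 0.1, -1.9]
gripper_width: 0.412
grasp_force: 60.1
```

Call:
drive_tool(commands=[{"hand": 0,"translation": [0,0,3],"angular": [0,0,0]},{"hand": 0,"translation": [0,0,7],"angular": [0,0,0]},{"hand": 0,"translation": [0,0,12],"angular": [0,0,0]},{"hand": 0,"translation": [0,0,18],"angular": [0,0,0]}])

```text
t: 15.65
eef_pos: [0.5815, 0.1803, 0.1065]
tool_rot: [-0.0, 0.81, 0.587, 0.0]
contact_force: [-0.2, 0.2, -1.9]
gripper_width: 0.412
grasp_force: 60.1
```

Call:
drive_tool(commands=[{"hand": 0,"translation": [0,0,10],"angular": [0,0,0]},{"hand": 0,"translation": [0,0,20],"angular": [0,0,0]},{"hand": 0,"translation": [0,0,30],"angular": [0,0,0]},{"hand": 0,"translation": [0,0,40],"angular": [0,0,0]},{"hand": 0,"translation": [0,0,46],"angular": [0,0,0]},{"hand": 0,"translation": [0,0,48],"angular": [0,0,0]},{"hand": 0,"translation": [0,0,48],"angular": [0,0,0]},{"hand": 0,"translation": [0,0,48],"angular": [0,0,0]},{"hand": 0,"translation": [0,0,48],"angular": [0,0,0]}])

```text
t: 16.77
eef_pos: [0.5813, 0.1802, 0.1538]
tool_rot: [-0.0, 0.81, 0.587, -0.0]
contact_force: [1.2, 0.8, -1.6]
gripper_width: 0.416
grasp_force: 60.1
```

```bash
python3 w.py w6.png relay:.17 clip_left_lip:.055 clip_right_lip:.055
python3 - <<'E'
from h import *
snap('scene','scene6.png')
b=cv2.imread('pics/scene6.png')[170:270,330:460]
cv2.imwrite('pics/c6.png',cv2.resize(b,(780,600),interpolation=2))
E
```

```text
16.775 [0.5813 0.1802 0.1538] [-7.1900e+01 -3.0000e-02  1.7999e+02] [ 1.19  0.78 -1.58]
relay 0.7 [32.6, 89.2] 0 83 50 119 [0.52987761 0.28931241 0.17      ]
relay 0.61 [314.1, 333.0] 263 372 248 410 [0.58190005 0.1874892  0.17      ]
clip_left_lip 0.79 [318.0, 204.9] 308 330 187 219 [0.58993256 0.2076117  0.055     ]
clip_left_lip 0.6 [319.9, 332.3] 263 372 247 410 [0.56221574 0.11820262 0.055     ]
```

View pics/c6.png

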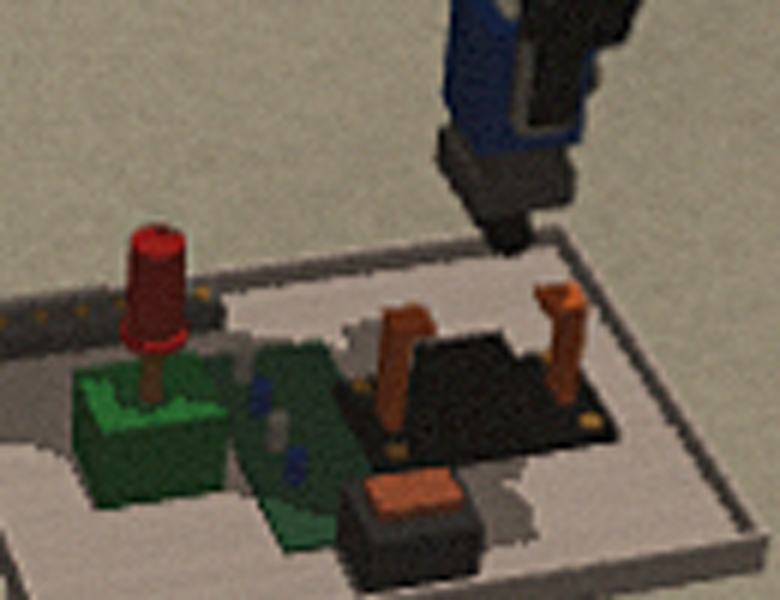

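```bash
python3 -c "
from clip import *
S=bot.camera_model('scene')
for a,b in((436,318),(535,290)):
    p=onz(S,(330+a/6,170+b/6),.055)-s; print((p@ty).round(4))
h=bot.get_obs();print(h['t'],np.abs(h['joint_vel']).max())
for x in range(196,224): print(x,cv2.imread('pics/w6.png')[x,313:324,2].mean().round(),f(W4,x,.055),end='; ')
"
```

```text
-0.021
0.0181
17.025 0.0023223786467728483
196 88.0 0.0364; 197 87.0 0.0357; 198 147.0 0.0351; 199 199.0 0.0345; 200 212.0 0.0338; 201 212.0 0.0332; 202 205.0 0.0325; 203 197.0 0.0318; 204 187.0 0.0312; 205 170.0 0.0305; 206 156.0 0.0299; 207 146.0 0.0292; 208 141.0 0.0286; 209 141.0 0.0279; 210 138.0 0.0273; 211 134.0 0.0266; 212 135.0 0.0259; 213 135.0 0.0253; 214 135.0 0.0246; 215 134.0 0.0239; 216 134.0 0.0233; 217 134.0 0.0226; 218 133.0 0.0219; 219 135.0 0.0213; 220 95.0 0.0206; 221 25.0 0.0199; 222 11.0 0.0192; 223 12.0 0.0186;
```

```bash
python3 -c "
from station import bot
print(bot.hand_in())"
```

```text
the job is handed in; nothing more can be done
None
```

I handed the job in at about 17 s: the pin is fully in the earth terminal, both clips are pushed back (left about 5.5 mm measured, right about 5 mm less certainly), and the relay is held upright and still, its foot about 72 mm above the pocket floor; the hand-in gave no verdict.

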